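Scrub out the measuring tube on the potting bench

TASK

Take the orange pot off the tall white tube and stand it mouth down in the low black tray. Then scrub the tube out with the red-handled bottle brush, three full strokes: each time feel gently down until the springy yellow end tuft gives against the inside bottom (squeezed in, but not flattened), rest there a moment, and draw the brush back up to the mouth. Put the brush back standing in its metal holder, handle up, leaving the tube standing where it was and everything else on the bench alone.

Things in the scene. Friction and masses are not known exactly. Their poses are not given: they have to be found in the camera images.
- tube: Tall white ceramic measuring tube, loose (about 0.9 kg), on a round blue foot of 100 mm diameter. Origin: centre of the underside, z up. Outer diameter 52 mm, bore 44 mm, rim 115 mm above the origin. The height of its inside bottom differs every time, anywhere from 17 to 53 mm above the origin, and is not given: feel for it.
- tube_mouth (a point): Centre of the tube's mouth, level with the rim (115 mm above the tube's underside).
- pot: Orange plastic plant pot, 70 g, upside down over the top of the tube. 65 mm tall; outer diameter 60 mm at its closed top, 70 mm at its open lower rim, wall 2.5 mm. Origin: centre of the open lower rim, z up to the closed top (at 65 mm). At the start its closed end rests on the tube's rim, its top 118 mm above the tube's underside; lift it 65 mm to come clear.
- tray: Low black open tray, 160 (x) by 180 (y) mm, 22 mm high, walls 4 mm, floor 4 mm, fixed. Origin: centre of the underside. Put the pot here.
- holder: Brush holder, fixed: 100 mm square dark base plate with an upright aluminium cup, bore 40 mm, rim 85 mm above the base's underside, inner floor 6 mm. Origin: centre of the underside, z up. The brush stands loosely in it, leaning a little any way.
- brush: Bottle brush, 135 g, 200 mm long, standing in the holder, leaning up to 0.16 rad. Origin at the tip of the free end tuft; z runs up to the handle's end. From the origin: yellow sprung end tuft, diameter 24 mm, 0 to 20 mm; blue-ringed bristle head, diameter 33 mm, 20 to 95 mm; steel stem, diameter 8 mm; red round handle, diameter 22 mm, 118 to 200 mm.
- brush_grip (a point): Point on the brush's axis in the handle, 165 mm above the tip, where to grip it.
- brush_tip (a point): Point on the brush's axis at the tip of the end tuft when not pressed in; fixed to the brush, it does not move with the tuft.
- tuft (a joint): How far the end tuft is pressed into the brush head, in m: 0 free, 0.015 flattened. A spring: it starts to give at about 3 N, 6 N presses it in 4 mm, 12 N 13 mm.
- spray: Bystander: green bottle, 64 mm in diameter, 170 mm tall, origin under its centre.
- cellpack: Bystander: black four-cell seedling pack, 110 mm square, 50 mm high, origin under its centre.
- clay_pot: Bystander: terracotta pot, 90 mm in diameter, 80 mm tall, origin under its centre.
- trowel: Bystander: flat steel scraper with a wooden handle, 200 mm long, lying on the bench.
- mug: Bystander: blue mug, 80 mm in diameter, 90 mm tall, origin under its centre.
- jar: Bystander: amber jar with steel cap, 70 mm in diameter, 90 mm tall, origin under its centre.
Things that resemble listed ones, but are neither listed nor needed, are in the scene too. Leave any purple look-alike of the tube alone.

How it is judged:
On the way, in this order (a step that is already met when the one before it is completed fails the run):
1. the orange pot stands mouth down in the black tray, let go (x of pot in the frame of tray between -0.06 and 0.06 m and y of pot in the frame of tray between -0.07 and 0.07 m and z of pot in the frame of tray below 0.014 m and angle between pot's own z axis and vertical below 0.15 rad and contact force between the fingers and pot below 0.3 N and linear speed of pot below 0.05 m/s), for 0.2 s.
2. first stroke down: the brush's end tuft is pressed in by 4 to 13.8 mm against the bottom inside the tube (horizontal distance between brush_tip and tube_mouth below 0.022 m and z of brush_tip in the frame of tube below 0.07 m and value of joint tuft between 0.004 and 0.0138 m), for 0.2 s.
3. first stroke up: the brush, over or in the tube's bore, is drawn up until its tip is within 30 mm of the rim or higher (horizontal distance between brush_tip and tube_mouth below 0.022 m and z of brush_tip in the frame of tube above 0.085 m), for 0.05 s.
4. second stroke down: the brush's end tuft is pressed in by 4 to 13.8 mm against the bottom inside the tube (all of step 2), for 0.2 s.
5. second stroke up: the brush, over or in the tube's bore, is drawn up until its tip is within 30 mm of the rim or higher (all of step 3), for 0.05 s.
6. third stroke down: the brush's end tuft is pressed in by 4 to 13.8 mm against the bottom inside the tube (all of step 4), for 0.2 s.
7. third stroke up: the brush, over or in the tube's bore, is drawn up until its tip is within 30 mm of the rim or higher (all of step 5), for 0.05 s.
At the end, for the whole second after the job is handed in: Pot mouth down on the tray's floor (within 0.15 rad of upright); brush standing on the floor of the holder's cup (tip within 22 mm of its axis and 16 mm of its underside), within 0.25 rad of upright; tube upright within 50 mm of its start; pot and brush at rest (x of pot in the frame of tray between -0.06 and 0.06 m and y of pot in the frame of tray between -0.07 and 0.07 m and z of pot in the frame of tray below 0.014 m and angle between pot's own z axis and vertical below 0.15 rad and horizontal distance between brush_tip and holder below 0.022 m and z of brush_tip in the frame of holder below 0.016 m and angle between brush's own z axis and vertical below 0.25 rad and linear speed of each of brush, pot below 0.05 m/s and angle between tube's own z axis and vertical below 0.06 rad and distance of tube from where it was at the start of the episode below 0.05 m and height (world z) of tube below 0.01 m); the robot touches nothing.
It fails at once if the tube is tipped by more than 0.25 rad (angle between tube's own z axis and vertical above 0.25 rad).
It fails at once if the brush is rammed against the tube with more than 22 N (contact force between brush and tube above 22 N).
It fails at once if a bystander is moved by more than 40 mm (distance of any of spray, cellpack, clay_pot, trowel, mug, jar from where it was at the start of the episode above 0.04 m).
It also fails if it takes over 72 s, if anything falls off the work surface, if the arm or the gripper's body presses on something with over 40 N, if the wrist force passes 120 N, or if a joint passes its speed limit or range.

ROBOT

A 6-joint arm with a two-finger parallel gripper is mounted at the origin on the work surface. World frame = base frame: x ahead of the robot, y to its left, z up, the work surface at z = 0. Lengths are in m, angles in rad, forces in N, time in s.
With the tool pointing down it reaches from about 0.35 to 0.8 m from the base axis. Payload 7.3 kg.
Tool frame: the origin (TCP) lies between the finger pads; the fingertips stand 25 mm ahead of it and the grasp point (between the pads) lies 6 mm ahead of it (r.tip_extent is the distance from the TCP to the fingertips, in m); z points along the fingers, y is the line along which they close (so a half turn about z gives the same grasp; the last joint's range is limited). The gripper opens to 85 mm and grips with 20 to 120 N. Pads are 22 mm wide; open, the fingers measure 114 mm over their backs; the gripper's body (76 mm by 85 mm) begins 54 mm behind the grasp point. The pads swing forward as they close: fully open they stand 13 mm farther back than shut.
Start: joints at [0.961, 0.342, 1.524, -0, 1.275, -0.146], TCP at [0.235, 0.47, 0.256] pointing down, gripper open.
Joint ranges: [-2.53, 2.53], [-0.77, 2.02], [0.04, 2.7], [-1, 4.14], [0.28, 2.66], [-3.11, 3.11]. Speed limits (rad/s): [2.57, 2.57, 3.14, 3.14, 3.14, 3.14].

INTERFACE

Orientations are given as a unit quaternion [x, y, z, w].
In Python, from workcell import r, command_gripper, optics gives the robot as it stands. The module is installed in compiled form; this text tells all that it offers. Calls block until the motion is done:
- r.reach(position, orientation): joint-space move of the TCP to a pose.
- r.move_straight(position, orientation=None, speed=0.15, max_force=None): straight line of the TCP; orientation=None keeps the orientation; speed is the mean speed in m/s. With max_force (N) it stops when the force on the tool has changed by that much, and returns True; else False.
- r.movej(angles): joint-space move.
- command_gripper(opening, force=None): finger opening in m; force is the grip in N (None keeps the last); returns when the fingers have stopped.
- r.hold(seconds).
- r.solve_ik(position, orientation): joint angles nearest the present ones, or None.
- r.read_state(): the state.
- optics.get_image(name): name is "scene" or "top"; returns (picture, depth): 400x640x3 uint8, red, green, blue; 400x640 float32, m along the optical axis (not along the pixel's ray), 0 where there is no reading.
- optics.camera_model(name): a dict with "K" (3x3 intrinsics, pixels), "k1" (the pictures are not rectified: a ray, as slopes to the right and down, at radius r is drawn at 1 + k1 r^2 times it, then the intrinsics apply), "R" (3x3) and "t" (3): a world point X has camera coordinates R X + t. Camera axes: x right, y down, z forward; pixel columns grow to the right and rows downward; lengths in m; the calibration is good to about 2 mm. A picture is of the moment at which its call begins. camera_model takes no time and is no camera call.
A pose or a line that the arm cannot do raises r.PlanningError and nothing moves.
- r.finish_job(): hands the job in; it is judged then, once.
The state is a dict: "time_s": time; "joint_positions": joint angles; "dq": joint speeds; "tau": joint torques, N m; "eef_pos": TCP position; "eef_rot": TCP orientation; "contact_force": force on the tool from outside, world axes, zero at the start; "torque": the same for the moment, N m; "grip_width": finger opening in m; "grip_force": force on a finger pad.
Only numpy, scipy, OpenCV 4.12 (cv2) and the standard library are available. Lean on these libraries where they do the work, as an engineer would, in place of code of your own. Each camera call takes 0.05 s, during which the arm holds its last target. There are 200 camera calls.

## Working session

There is one attempt and no reset: what is moved stays moved. The work goes in short steps, each a Python script; the robot and the scene stay as the last script left them, time stands still between calls to the robot, and variables do not carry over. Pictures are saved under pics/ and viewed, at most 10 in all, crops included, and the job is handed in when it is done.

```bash
mkdir -p pics
cat > h.py <<'E'
import numpy as np, cv2
from workcell import r, command_gripper, optics
def grab(n):
    im,d=optics.get_image(n); c=optics.camera_model(n); return im,d,c
def rays(c,uv):
    uv=np.asarray(uv,float).reshape(-1,2); K=c["K"]
    p=np.c_[(uv[:,0]-K[0][2])/K[0][0],(uv[:,1]-K[1][2])/K[1][1]]
    s=p.copy()
    for _ in range(20): s=p/(1+c["k1"]*(s**2).sum(1,keepdims=True))
    return np.c_[s,np.ones(len(s))]
def world(c,uv,depth):
    R=np.array(c["R"]);t=np.array(c["t"])
    return (rays(c,uv)*np.asarray(depth).reshape(-1,1)-t)@R
def onplane(c,uv,z):
    R=np.array(c["R"]);t=np.array(c["t"]); o=-R.T@t; d=rays(c,uv)@R
    return o+d*((z-o[2])/d[:,2])[:,None]
def cloud(im,d,c):
    v,u=np.mgrid[:400,:640]; P=world(c,np.c_[u.ravel(),v.ravel()],d.ravel()).reshape(400,640,3)
    P[d<=0]=np.nan; return P
E
python3 - <<'E'
from h import *
for n in("scene","top"):
    im,d,c=grab(n); cv2.imwrite(f"pics/{n}0.png",im[:,:,::-1]); np.savez(f"{n}0.npz",im=im,d=d)
    print(n,c["K"],c["k1"],-np.array(c["R"]).T@c["t"])
print(r.read_state()["eef_rot"], r.tip_extent)
E
```

```text
scene [[437.62181837   0.         314.96443332]
 [  0.         437.62181837 201.5344259 ]
 [  0.           0.           1.        ]] -0.09180058882309221 [1.37813597 0.31456764 0.85040886]
top [[413.35863002   0.         315.08813517]
 [  0.         413.35863002 190.42483682]
 [  0.           0.           1.        ]] -0.04670838795885808 [3.13771377e-01 8.27644606e-04 1.11626726e+00]
[ 2.29815835e-01  9.73233911e-01 -6.14780500e-04 -2.42183902e-04] 0.025
```

View pics/scene0.png

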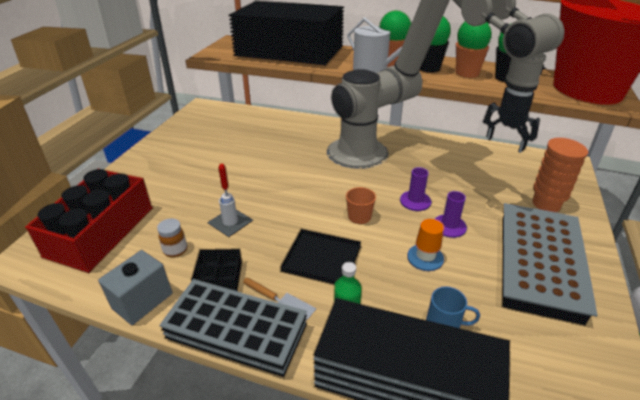

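View pics/top0.png

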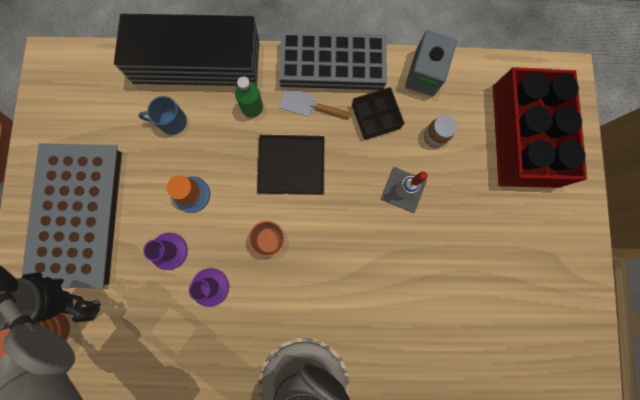

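The orange pot on the blue-footed white tube is at (430,235) in scene and (180,188) in top. Things it could be taken for are the terracotta pot (360,205), the purple look-alikes (418,190) and (453,215), and the terracotta stack (560,175). The tray is at (320,255) in scene and (291,165) in top; the black stack (410,350) and the seedling pack (218,268) resemble it. The brush is the red handle at (223,177), standing in the holder at (229,215); the red box and red pot are the other red things. Next I measure these and check with one crop.

```bash
cat > m.py <<'E'
from h import *
def blob(im,lo,hi,box):
    h=cv2.cvtColor(im,cv2.COLOR_RGB2HSV); m=cv2.inRange(h,lo,hi); k=np.zeros_like(m); x0,y0,x1,y1=box; k[y0:y1,x0:x1]=255
    m&=k; n,l,s,_=cv2.connectedComponentsWithStats(m); return l==1+np.argmax(s[1:,4])
def circ(P):  # least-squares circle in xy
    A=np.c_[2*P[:,:2],np.ones(len(P))]; q=np.linalg.lstsq(A,(P[:,:2]**2).sum(1),rcond=None)[0]
    return q[:2],np.sqrt(q[2]+q[:2]@q[:2])
E
python3 - <<'E'
from m import *
np.set_printoptions(precision=4,suppress=True)
D={}
for n in("scene","top"):
    z=np.load(n+"0.npz"); c=optics.camera_model(n); D[n]=(z["im"],z["d"],c,cloud(z["im"],z["d"],c))
for n,box in(("scene",(400,210,460,260)),("top",(155,165,215,215))):
    im,d,c,P=D[n]; m=blob(im,(5,150,120),(22,255,255),box); Q=P[m]; Q=Q[~np.isnan(Q[:,0])]
    t=Q[Q[:,2]>np.percentile(Q[:,2],98)-.006]
    print(n,"pot z",np.percentile(Q[:,2],[2,50,98]),"top mid",(t.min(0)+t.max(0))/2,np.ptp(t,axis=0),len(t))
    s=Q[(Q[:,2]<.11)]; print(" side circ",circ(s) if len(s)>10 else 0)
    # top-face boundary via top surface ellipse on plane z=.118
    if n=="top":
        hs=cv2.cvtColor(im,cv2.COLOR_RGB2HSV); y,x=np.nonzero(m); print(" bbox",x.min(),x.max(),y.min(),y.max(), onplane(c,[[x.mean(),y.mean()]],.118))
    m=blob(im,(95,100,60),(115,255,255),(box[0]-10,box[1],box[2]+10,box[3]+20)); k=cv2.convexHull(np.argwhere(m)[:,::-1].astype(np.int32))[:,0]
    W=onplane(c,k,.008); q=circ(W); print(" foot",q, np.abs(np.linalg.norm(W[:,:2]-q[0],axis=1)-q[1]).max(), np.nanmedian(P[m],0))
    # brush
    bb=(205,155,240,195) if n=="scene" else (405,165,435,190)
    m=blob(im,(0,150,60),(8,255,255),bb)|blob(im,(170,150,60),(180,255,255),bb) if 0 else blob(im,(0,140,60),(8,255,255),bb)
    Q=P[m];ok=~np.isnan(Q[:,0]);Q=Q[ok]; px=np.argwhere(m)[:,::-1]
    print(" brush n",len(Q),"px",px.min(0),px.max(0),"z",np.percentile(Q[:,2],[2,98]),"mean",Q.mean(0))
    for a in np.arange(.1,.24,.02):
        s=Q[abs(Q[:,2]-a)<.01]
        if len(s)>4: print("   ",round(a,2),len(s),np.median(s,0))
# tray & holder from top
im,d,c,P=D["top"]
for nm,box,hi in(("tray",(245,125,340,205),60),("holder",(375,160,432,220),110)):
    m=blob(im,(0,0,0),(180,255 if nm=="tray" else 90,hi),box); k=np.argwhere(m)[:,::-1].astype(np.float32)
    rc=cv2.minAreaRect(k); W=onplane(c,cv2.boxPoints(rc),.022 if nm=="tray" else .006)
    print(nm,rc,W.mean(0),[np.linalg.norm(W[i]-W[i-1]) for i in range(4)],np.degrees(np.arctan2(*(W[1]-W[0])[1::-1])), np.nanmedian(P[m],0))
# cup rim: points near z=.085 in both views
for n in D:
    P=D[n][3]; X=P.reshape(-1,3); ctr=W.mean(0)
    s=X[(np.linalg.norm(X[:,:2]-ctr[:2],axis=1)<.035)&(X[:,2]>.02)&(X[:,2]<.09)]; print(n,"cup",len(s),circ(s),s.min(0),s.max(0))
a=cv2.resize(D["scene"][0][200:280,390:480],None,fx=4,fy=4,interpolation=2); b=cv2.resize(D["scene"][0][155:235,190:270],None,fx=4,fy=4,interpolation=2)
cv2.imwrite("pics/crop1.png",np.hstack([a,b])[:,:,::-1])
E
```

```text
scene pot z [0.0565 0.1034 0.1203] top mid [0.4865 0.3159 0.1181] [0.059  0.0567 0.0072] 285
 side circ (array([0.4202, 0.3159]), np.float64(0.09329466726196749))
 foot (array([0.4889, 0.3163]), np.float64(0.04646835077820629)) 0.0017033005212782476 [0.5117 0.3163 0.0127]
 brush n 148 px [219 164] [227 189] z [0.1319 0.2076] mean [ 0.5184 -0.2568  0.1718]
    0.14 34 [ 0.5197 -0.2571  0.1413]
    0.16 34 [ 0.5185 -0.2558  0.1597]
    0.18 34 [ 0.5198 -0.2558  0.1811]
    0.2 44 [ 0.5176 -0.2572  0.2005]
top pot z [0.115  0.1183 0.1219] top mid [0.4856 0.3173 0.1199] [0.058  0.0589 0.0078] 416
 side circ 0
 bbox 167 190 175 198 [[0.485  0.3171 0.118 ]]
 foot (array([0.4843, 0.3148]), np.float64(0.04539854639974009)) 0.000972834498376339 [0.4768 0.2869 0.013 ]
 brush n 118 px [412 172] [426 184] z [0.1476 0.209 ] mean [ 0.5069 -0.2558  0.1902]
    0.14 5 [ 0.5028 -0.2519  0.1475]
    0.16 18 [ 0.5038 -0.2509  0.1598]
    0.18 21 [ 0.503  -0.2519  0.1796]
    0.2 74 [ 0.5082 -0.2571  0.2043]
tray ((290.5472717285156, 164.23013305664062), (65.1733627319336, 57.5916633605957), 1.1934894323349) [0.5718 0.0489 0.022 ] [np.float64(0.17460300991974229), np.float64(0.16020320447424202), np.float64(0.178988577761059), np.float64(0.16050213604910227)] 1.3939522599019354 [0.5746 0.0495 0.005 ]
holder ((403.25860595703125, 189.6034698486328), (36.58198165893555, 35.46780776977539), 21.801406860351562) [ 0.5116 -0.2615  0.006 ] [np.float64(0.09930023863823567), np.float64(0.10023643131663466), np.float64(0.10079825384686016), np.float64(0.10005908961748546)] -21.809019330328834 [ 0.5001 -0.2472  0.0072]
scene cup 334 (array([ 0.5146, -0.2611]), np.float64(0.020155590820611597)) [ 0.492  -0.2864  0.0202] [ 0.539  -0.237   0.0897]
top cup 211 (array([ 0.5114, -0.2602]), np.float64(0.0209126151116653)) [ 0.4892 -0.2843  0.0209] [ 0.5331 -0.2376  0.0893]
```

View pics/crop1.png

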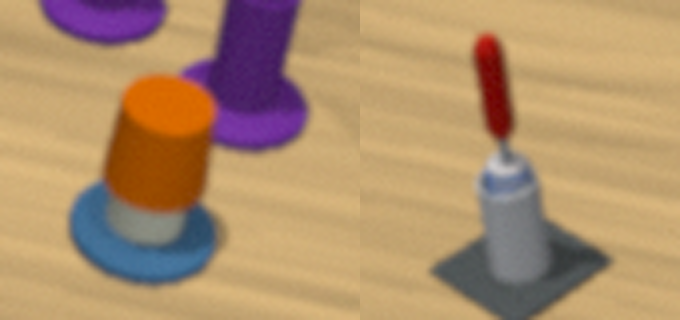

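The crop confirms the choice: orange pot on the white tube with the blue foot, and the red-handled brush almost vertical in the aluminium cup. The measurements agree with the given sizes: pot top z≈0.118, foot centre ≈(0.486,0.316), brush top ≈0.207. Now I move the pot.

Run:
```python
from m import *
np.set_printoptions(precision=4,suppress=True)
q=[0,1,0,0]; p=np.array([.4855,.3165])
command_gripper(.085,30)
r.reach([*p,.21],q)
print(r.move_straight([*p,.101],speed=.1,max_force=8))
command_gripper(.0,30)
s=r.read_state(); print(s["eef_pos"],s["grip_width"],s["grip_force"],s["contact_force"])
r.move_straight([*p,.19],speed=.06)
s=r.read_state(); print(s["grip_width"],s["contact_force"])
r.move_straight([.572,.049,.19],speed=.2)
im,d,c=grab("scene"); cv2.imwrite("pics/carry.png",cv2.resize(im[120:320,240:500],None,fx=2.4,fy=2.4)[:,:,::-1])
print(r.move_straight([.572,.049,.046],speed=.06,max_force=4))
s=r.read_state(); print(s["time_s"],s["eef_pos"],s["grip_width"],s["contact_force"])
```

```text
False
[0.4859 0.3168 0.102 ] 0.06301467294235519 32.215144412440395 [-0.7504  0.2481  5.5384]
0.06292371458371868 [ 0.6204 -0.8426 -0.2594]
True
8.3083 [0.572  0.0489 0.0533] 0.06293723344301969 [ 0.0471 -0.8251  4.2888]
```

View pics/carry.png

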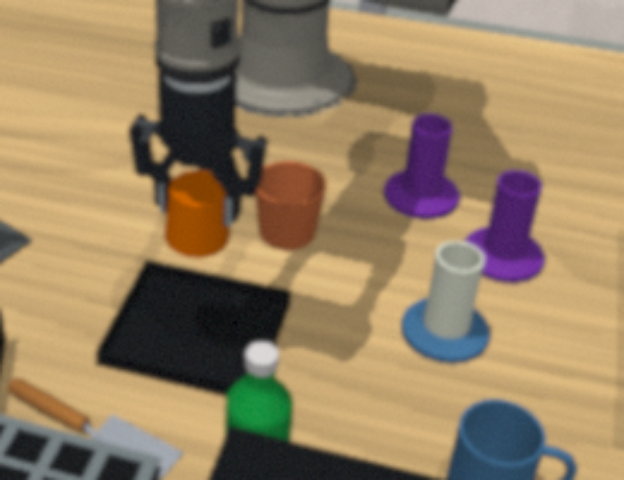

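The pot is held upright (crop (197,215)), the tube still stands with its mouth visible (crop (460,258)), and contact in the tray came at the expected height. I release the pot and re-measure the tube and brush.

Run:
```python
from m import *
np.set_printoptions(precision=4,suppress=True)
command_gripper(.085); r.move_straight([.572,.049,.2],speed=.15)
r.reach([.42,.03,.33],[0,1,0,0])
for n in("scene","top"):
    im,d,c=grab(n); np.savez(n+"1.npz",im=im,d=d); P=cloud(im,d,c); X=P.reshape(-1,3)
    box=(400,210,460,270) if n=="scene" else (150,160,220,220)
    m=blob(im,(95,100,60),(115,255,255),box); k=cv2.convexHull(np.argwhere(m)[:,::-1].astype(np.int32))[:,0]
    W=onplane(c,k,.008); g=circ(W); print(n,"foot",g)
    s=X[(np.hypot(X[:,0]-.4855,X[:,1]-.3165)<.04)&(X[:,2]>.109)&(X[:,2]<.125)]; print(" rim",len(s),circ(s),(s[:,:2].min(0)+s[:,:2].max(0))/2,np.ptp(s[:,:2],axis=0),np.median(s[:,2]))
    h=cv2.cvtColor(im,cv2.COLOR_RGB2HSV)
    # white rim outline by low saturation, above foot
    bx=blob(im,(0,0,110),(180,70,255),box); hull=cv2.convexHull(np.argwhere(bx)[:,::-1].astype(np.int32))[:,0]
    W=onplane(c,hull,.115); 
    if n=="top":
        dd=np.array([.4855-.3138,.3165]); dd/=np.linalg.norm(dd); sel=W[(W[:,:2]@dd)>np.median(W[:,:2]@dd)]; print(" outer rim half",circ(sel),len(sel))
    m=blob(im,(5,150,100),(22,255,255),(280,200,350,270) if n=="scene" else (250,120,340,205)); Q=P[m];Q=Q[~np.isnan(Q[:,0])]; t=Q[Q[:,2]>np.percentile(Q[:,2],98)-.006]
    print(" pot top",(t.min(0)+t.max(0))/2,np.ptp(t,axis=0))
    # brush
    bb=(205,155,240,195) if n=="scene" else (405,165,435,190)
    m=blob(im,(0,140,60),(8,255,255),bb); Q=P[m]; Q=Q[~np.isnan(Q[:,0])]; cam=-np.array(c["R"]).T@c["t"]
    for a in (.14,.16,.18,.195):
        s=np.median(Q[abs(Q[:,2]-a)<.008],0); v=cam[:2]-s[:2]; v/=np.linalg.norm(v); print("  axis",a,s[:2]-v*.0088)
```

```text
scene foot (array([0.4887, 0.3158]), np.float64(0.046632137546710535))
 rim 109 (array([0.4868, 0.3162]), np.float64(0.023905028685809734)) [0.4855 0.3153] [0.0535 0.0486] 0.11336231721477401
 pot top [0.5716 0.0461 0.0701] [0.0619 0.0593 0.0076]
  axis 0.14 [ 0.5116 -0.2598]
  axis 0.16 [ 0.512  -0.2593]
  axis 0.18 [ 0.5116 -0.2601]
  axis 0.195 [ 0.5111 -0.2612]
top foot (array([0.4846, 0.3153]), np.float64(0.04608011770959176))
 rim 126 (array([0.4844, 0.3166]), np.float64(0.02415755545807269)) [0.4851 0.3164] [0.0509 0.0515] 0.1148285679555903
 outer rim half (array([0.485 , 0.3176]), np.float64(0.02508399416044602)) 7Traceback (most recent call last):
  File "<stdin>", line 17, in <module>
  File "m.py", line 4, in blob
    m&=k; n,l,s,_=cv2.connectedComponentsWithStats(m); return l==1+np.argmax(s[1:,4])
                                                                   ~~~~~~~~~^^^^^^^^^
    return _wrapfunc(a, 'argmax', axis=axis, out=out, **kwds)
    return bound(*args, **kwds)
ValueError: attempt to get argmax of an empty sequence
```

Run:
```python
from m import *
np.set_printoptions(precision=4,suppress=True)
q=[0,1,0,0]; p=[.510,-.259]
r.reach([*p,.27],q)
im,d,c=grab("top"); P=cloud(im,d,c); m=blob(im,(5,150,100),(22,255,255),(250,120,340,205)); Q=P[m];Q=Q[~np.isnan(Q[:,0])]; t=Q[Q[:,2]>np.percentile(Q[:,2],98)-.006]
print("pot top",(t.min(0)+t.max(0))/2,np.ptp(t,axis=0))
print(r.move_straight([*p,.177],speed=.1,max_force=8))
command_gripper(0,60)
s=r.read_state(); print(s["eef_pos"],s["grip_width"],s["grip_force"],s["contact_force"])
r.move_straight([*p,.32],speed=.08)
s=r.read_state(); print(s["time_s"],s["grip_width"],s["contact_force"],s["torque"])
r.move_straight([.51,0.1,.33],speed=.25)
r.hold(.2)
im,d,c=grab("scene"); np.savez("scene2.npz",im=im,d=d); cv2.imwrite("pics/brush.png",cv2.resize(im[60:280,200:460],None,fx=2.7,fy=2.7)[:,:,::-1])
```

```text
pot top [0.571  0.046  0.0719] [0.0601 0.0575 0.0086]
False
[ 0.5101 -0.2593  0.1773] 0.02091744130247053 58.483375534415245 [-0.4449 -0.7076  0.9643]
15.5667 0.020496832732703776 [ 0.3382 -0.2333 -0.8909] [-0.041  -0.001   0.0042]
```

View pics/brush.png

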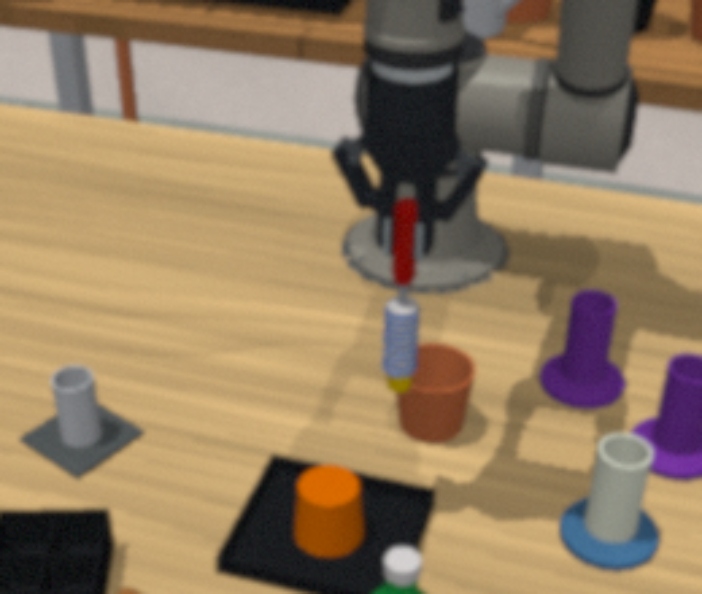

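The brush hangs in the gripper (crop: handle (405,240), tuft (400,384)), the pot stands mouth down in the tray (330,510), and the empty holder is at (78,430). I measure the brush axis from the scene picture.

```bash
cat > ax.py <<'E'
from m import *
np.set_printoptions(precision=4,suppress=True)
def axis(im,d,c,tcp,pr=True):
    """brush axis points (surface + radius along horizontal view direction), per z band"""
    P=cloud(im,d,c); cam=-np.array(c["R"]).T@c["t"]; zt=tcp[2]-.1713
    X=P.reshape(-1,3); near=np.hypot(X[:,0]-tcp[0],X[:,1]-tcp[1])<.035
    out=[]
    for a,b,rad in((.004,.017,.012),(.03,.05,.0165),(.05,.07,.0165),(.07,.09,.0165),(.122,.135,.011)):
        s=X[near&(X[:,2]>zt+a)&(X[:,2]<zt+b)]
        v=cam[:2]-s.mean(0)[:2]; v/=np.linalg.norm(v); w=np.array([-v[1],v[0]])
        lat=s[:,:2]@w; dep=s[:,:2]@v; mid=(lat.min()+lat.max())/2
        near_d=np.median(dep[abs(lat-mid)<rad*.5]); o=v*(near_d-rad*.96)+w*mid
        out.append([*o,s[:,2].mean()]); 
        if pr: print(len(s),np.ptp(lat),o-tcp[:2],s[:,2].mean()-zt)
    out=np.array(out); L=out[:,2]-zt
    fx=[np.polyfit(L,out[:,i]-tcp[i],1) for i in(0,1)]
    return np.array(fx)
E
python3 - <<'E'
from ax import *
z=np.load("scene2.npz"); c=optics.camera_model("scene"); s=r.read_state(); print(s["eef_pos"],s["grip_width"])
print(axis(z["im"],z["d"],c,s["eef_pos"]))
E
```

```text
[0.5101 0.0994 0.33  ] 0.020870280723994498
39 0.020661219733302347 [ 0.0013 -0.0025] 0.01080617753295307
82 0.030520291383446824 [-0.0004 -0.0038] 0.040291250835229137
78 0.02977900082137252 [-0.0005 -0.0023] 0.06055289734473909
86 0.029968211338358648 [ 0.0001 -0.0025] 0.08005187988669218
37 0.01924714539964201 [ 0.0002 -0.0018] 0.1292240361990094
[[-0.0056  0.0005]
 [ 0.0088 -0.0031]]
```

The brush is gripped straight, within about 0.01 rad, with a tip offset of about (0,−2.5) mm. Next I go above the tube, check the alignment in one picture, then make the first stroke guarded by force.

Run:
```python
from ax import *
T=np.array([.4855,.318])
r.reach([*T,.311],[0,1,0,0]); r.hold(.3)
s=r.read_state(); tcp=np.array(s["eef_pos"]); print(s["time_s"],tcp,s["contact_force"])
im,d,c=grab("scene"); f=axis(im,d,c,tcp); tip=tcp[:2]+f[:,1]; print("tip",tip)
X=cloud(im,d,c).reshape(-1,3); m=(np.hypot(X[:,0]-.4855,X[:,1]-.3165)<.04)
q=X[m&(X[:,2]>.06)&(X[:,2]<.108)]; cam=-np.array(c["R"]).T@c["t"]; v=cam[:2]-T; v/=np.linalg.norm(v); w=np.array([-v[1],v[0]])
lat=q[:,:2]@w; mid=(lat.min()+lat.max())/2; dep=np.median((q[:,:2]@v)[abs(lat-mid)<.012]); print("tube",v*(dep-.026*.965)+w*mid,np.ptp(lat))
cv2.imwrite("pics/over.png",cv2.resize(im[130:290,360:500],None,fx=3.7,fy=3.7)[:,:,::-1])
```

```text
18.5833 [0.486  0.3169 0.3113] [ 0.5363  0.3896 -1.3105]
41 0.02358365035254051 [ 0.0005 -0.0006] 0.0107506716228985
81 0.029843788944745264 [-0.0004 -0.0015] 0.040475438311859735
85 0.029532809281688666 [-0.0009 -0.0015] 0.06055092067230097
79 0.029675438817312327 [-0.0004 -0.0016] 0.08018772446094152
34 0.01932544599661329 [ 0.0002 -0.0012] 0.1295846237891431
tip [0.4859 0.3159]
tube [0.4835 0.3157] 0.04949658842101068
```

View pics/over.png

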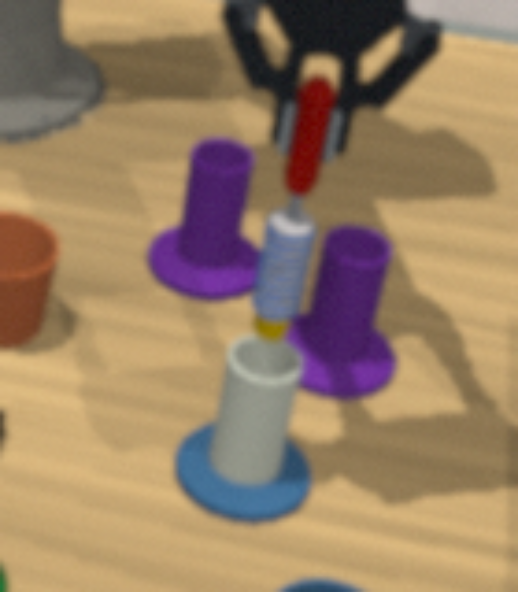

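The tuft sits right over the tube mouth (crop (268,330) over (265,358)), aligned within about 2 mm. First stroke now.

Run:
```python
from ax import *
T=np.array([.4848,.318])
r.hold(.1); f0=np.array(r.read_state()["contact_force"])
hit=r.move_straight([*T,.175],speed=.022,max_force=6)
s=r.read_state(); print(hit,s["time_s"],s["eef_pos"],np.array(s["contact_force"])-f0)
if hit and s["eef_pos"][2]<.24:
    r.hold(.1); z=s["eef_pos"][2]
    for i in range(8):
        s=r.read_state(); F=s["contact_force"][2]-f0[2]; print(" ",s["time_s"],s["eef_pos"],np.array(s["contact_force"])-f0)
        if F>8: break
        z-=.0015; r.move_straight([*T,z],speed=.02); r.hold(.05)
    r.hold(.45); s=r.read_state(); print("rest",s["time_s"],s["eef_pos"],np.array(s["contact_force"])-f0,s["torque"],s["grip_width"])
```

```text
True 22.9667 [0.4851 0.318  0.2035] [ 0.074  -1.3437  6.6337]
  23.0667 [0.4852 0.318  0.2038] [ 0.1832 -1.0089  6.414 ]
  23.3667 [0.4852 0.3181 0.2029] [-1.1888 -1.5477  7.7629]
  23.6667 [0.4852 0.3181 0.2016] [-0.4702 -0.9866  8.0905]
rest 24.1167 [0.4852 0.3181 0.2016] [-0.9032 -1.4769  7.4324] [-0.2298  0.2195  0.0273] 0.020668686239052228
```

The spring rate fits the tuft: 6.4 N rising to about 8 N over 2 mm, with the bottom at about 37 mm. I press 2 mm deeper for margin, then do the remaining strokes.

Run:
```python
from ax import *
T=np.array([.4848,.318])
def st(t):
    s=r.read_state(); print(t,round(s["time_s"],2),s["eef_pos"],np.array(s["contact_force"]),round(s["grip_width"],4))
    return s
r.move_straight([*T,.1985],speed=.02); r.hold(.45); st("down1")
r.move_straight([*T,.284],speed=.07); r.hold(.15); f0=st("up1")["contact_force"][2]
for k in(2,3):
    r.move_straight([*T,.222],speed=.06)
    hit=r.move_straight([*T,.1985],speed=.02,max_force=10); print(hit); r.hold(.45); s=st(f"down{k}"); F=s["contact_force"][2]-f0
    while F<7 and s["eef_pos"][2]>.194:
        r.move_straight([*T,s["eef_pos"][2]-.002],speed=.02); r.hold(.4); s=st("more"); F=s["contact_force"][2]-f0
    r.move_straight([*T,.284],speed=.07); r.hold(.15); st(f"up{k}")
r.move_straight([*T,.325],speed=.1); r.hold(.2); s=st("clear")
im,d,c=grab("scene"); f=axis(im,d,c,np.array(s["eef_pos"])); print("tip off",f)
X=cloud(im,d,c).reshape(-1,3); q=X[(np.hypot(X[:,0]-.5116,X[:,1]+.2605)<.035)&(X[:,2]>.03)&(X[:,2]<.08)]
cam=-np.array(c["R"]).T@c["t"]; v=cam[:2]-[.5116,-.2605]; v/=np.linalg.norm(v); w=np.array([-v[1],v[0]])
lat=q[:,:2]@w; mid=(lat.min()+lat.max())/2; R=np.ptp(lat)/2+.0005; dep=np.median((q[:,:2]@v)[abs(lat-mid)<.01]); print("cup",v*(dep-R*.965)+w*mid,R)
im,d,c=grab("top"); X=cloud(im,d,c).reshape(-1,3); q=X[(np.hypot(X[:,0]-.5116,X[:,1]+.2605)<.035)&(X[:,2]>.078)&(X[:,2]<.092)]; print("cup rim top",len(q),circ(q),(q.min(0)+q.max(0))/2)
```

```text
down1 24.82 [0.4853 0.3181 0.1999] [-1.7249 -1.6423  7.7288] 0.0204
up1 26.34 [0.4847 0.3179 0.2836] [-0.1481  0.1563 -1.9773] 0.0206
False
down2 29.3 [0.4851 0.318  0.1997] [-0.4239 -1.0672  7.4793] 0.0206
up2 30.82 [0.4847 0.3179 0.2836] [ 1.2547  0.2809 -0.889 ] 0.0204
False
down3 33.78 [0.4851 0.318  0.1997] [-0.87   -0.9926  8.7685] 0.0204
up3 35.31 [0.4847 0.3179 0.2836] [ 0.402   1.1113 -1.6531] 0.0205
clear 36.07 [0.4846 0.3179 0.3241] [ 1.3113  0.4289 -1.5307] 0.0204
40 0.02348278557989142 [ 0.0006 -0.001 ] 0.010699688382654227
83 0.029627278445589544 [-0.0015 -0.0019] 0.03983005201885839
84 0.02938388081647153 [-0.0012 -0.0019] 0.05984005671233095
83 0.02898539485641355 [-0.0013 -0.0014] 0.08026597898445295
36 0.020089391915144916 [ 0.0004 -0.0011] 0.12958118644840189
tip off [[ 0.0024 -0.0007]
 [ 0.0019 -0.0016]]
cup [ 0.5107 -0.2633] 0.023407575617595044
cup rim top 86 (array([ 0.5116, -0.2606]), np.float64(0.02158657545794495)) [ 0.5111 -0.2613  0.0849]
```

All three strokes pressed to about 9.5 N (≈8–9 mm). I return the brush at the pose it was gripped from, which agrees with the measured cup centre within about 1.5 mm.

Run:
```python
from ax import *
q=[0,1,0,0]; p=[.5106,-.2593]
r.move_straight([.5,.1,.33],speed=.25); r.move_straight([*p,.32],speed=.25); r.hold(.2)
hit=r.move_straight([*p,.1765],speed=.05,max_force=4); s=r.read_state(); print(hit,s["time_s"],s["eef_pos"],s["contact_force"])
if s["eef_pos"][2]<.183:
    command_gripper(.085); r.hold(.2); r.move_straight([*p,.27],speed=.1); r.reach([.35,-.05,.35],q); r.hold(.3)
    im,d,c=grab("scene"); a=im[140:240,170:290]; b=im[190:290,280:470]
    cv2.imwrite("pics/end.png",np.hstack([cv2.resize(a,None,fx=2.5,fy=2.5),cv2.resize(b,None,fx=2.5,fy=2.5)])[:,:,::-1])
    m=blob(im,(0,140,60),(8,255,255),(195,145,250,200)); Q=cloud(im,d,c)[m]; Q=Q[~np.isnan(Q[:,0])]; print("handle z",np.percentile(Q[:,2],[2,98]),[np.median(Q[abs(Q[:,2]-h)<.01],0) for h in(.14,.19)]); print(r.read_state()["time_s"])
```

```text
False 42.0 [ 0.5107 -0.2594  0.1768] [-1.0736  1.1513  2.5296]
handle z [0.1327 0.208 ] [array([ 0.5188, -0.2558,  0.1412]), array([ 0.5193, -0.2548,  0.1913])]
45.3417
```

View pics/end.png

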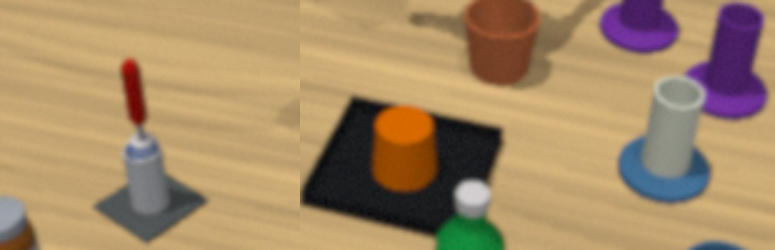

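The brush stands upright in its cup (crop (135,90)–(147,190)), the pot is mouth down in the tray (404,150), and the tube stands in place (672,130). The arm is clear of everything.

```bash
python3 -c "
from h import *
print(r.finish_job())"
```

```text
the job is handed in; nothing more can be done
None
```

I handed the job in (no verdict returned): the pot is mouth down in the tray, the tube got three full strokes pressed to about 9.5 N each, the brush is back upright in its holder, and the tube is standing where it was.

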